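# Find the loose terminal bolt and hold its cover open

## Task

One of the three bolts on the blue terminal box is loose: tap all three, hard enough that each moves as far as it will go (tight ones give a couple of millimetres, the loose one sinks about 8 mm). Then lift the loose bolt's cover, which has a black knob, well open, to 45 degrees or more, and finish while the fingers still hold it there, so that the bolt can be inspected. Leave the other two covers shut, open no cover before its bolt has been found loose, and do not disturb the handset, screwdriver and jar.

Things in the scene. Friction and masses are not known exactly. Their poses are not given: they have to be found in the camera images.
- bolt_1_top (a point): centre of the top face of the bolt head at the box's left end as seen from the robot when the box is square to it (+y): round slotted steel head 18 mm across, 10 mm tall, standing 14 mm proud of the cover through its 34 x 32 mm hole; 75 mm above the bench at the start; it sinks with the bolt
- bolt_1 (a joint): how far this bolt has been pushed down, m: 0 at the start. All bolts look alike and slide stiffly (about 2.5 N) and stay where they are pushed. A tight bolt stops hard after about 2.5 mm, the loose one only after about 8 mm (then its head is still 6 mm above the cover)
- knob_1 (a point): black block knob on the cover of bolt 1, 12 mm wide along the hinge line (its y axis) x 16 mm x 37 mm tall; the point is its grip point, 24 mm above the cover's top face, 13 mm below the knob's top, 36 mm in front of the bolt (robot side); x axis points from the knob to the hinge, z along the knob, away from the cover; turns with the cover
- hinge_1 (a point): middle of the hinge line of cover 1, fixed on the box, 58.5 mm above the bench; x axis points away from the robot side, y along the hinge. With the cover shut the knob's grip point lies 64 mm in front of it (-x) and 26.5 mm above it
- cover_1 (a joint): opening of cover 1, rad: 0 shut, flat on the box, 1.2 at its stop; the robot-side edge swings up. A light spring and its weight shut it if it is let go (under 2 N at the knob). Cover: cream plate 78 x 60 x 5 mm, 70 mm from the next one
- bolt_2_top (a point): centre of the top face of the bolt head in the middle: round slotted steel head 18 mm across, 10 mm tall, standing 14 mm proud of the cover through its 34 x 32 mm hole; 75 mm above the bench at the start; it sinks with the bolt
- bolt_2 (a joint): how far this bolt has been pushed down, m: 0 at the start. All bolts look alike and slide stiffly (about 2.5 N) and stay where they are pushed. A tight bolt stops hard after about 2.5 mm, the loose one only after about 8 mm (then its head is still 6 mm above the cover)
- knob_2 (a point): black block knob on the cover of bolt 2, 12 mm wide along the hinge line (its y axis) x 16 mm x 37 mm tall; the point is its grip point, 24 mm above the cover's top face, 13 mm below the knob's top, 36 mm in front of the bolt (robot side); x axis points from the knob to the hinge, z along the knob, away from the cover; turns with the cover
- hinge_2 (a point): middle of the hinge line of cover 2, fixed on the box, 58.5 mm above the bench; x axis points away from the robot side, y along the hinge. With the cover shut the knob's grip point lies 64 mm in front of it (-x) and 26.5 mm above it
- cover_2 (a joint): opening of cover 2, rad: 0 shut, flat on the box, 1.2 at its stop; the robot-side edge swings up. A light spring and its weight shut it if it is let go (under 2 N at the knob). Cover: cream plate 78 x 60 x 5 mm, 70 mm from the next one
- bolt_3_top (a point): centre of the top face of the bolt head at the right end (-y): round slotted steel head 18 mm across, 10 mm tall, standing 14 mm proud of the cover through its 34 x 32 mm hole; 75 mm above the bench at the start; it sinks with the bolt
- bolt_3 (a joint): how far this bolt has been pushed down, m: 0 at the start. All bolts look alike and slide stiffly (about 2.5 N) and stay where they are pushed. A tight bolt stops hard after about 2.5 mm, the loose one only after about 8 mm (then its head is still 6 mm above the cover)
- knob_3 (a point): black block knob on the cover of bolt 3, 12 mm wide along the hinge line (its y axis) x 16 mm x 37 mm tall; the point is its grip point, 24 mm above the cover's top face, 13 mm below the knob's top, 36 mm in front of the bolt (robot side); x axis points from the knob to the hinge, z along the knob, away from the cover; turns with the cover
- hinge_3 (a point): middle of the hinge line of cover 3, fixed on the box, 58.5 mm above the bench; x axis points away from the robot side, y along the hinge. With the cover shut the knob's grip point lies 64 mm in front of it (-x) and 26.5 mm above it
- cover_3 (a joint): opening of cover 3, rad: 0 shut, flat on the box, 1.2 at its stop; the robot-side edge swings up. A light spring and its weight shut it if it is let go (under 2 N at the knob). Cover: cream plate 78 x 60 x 5 mm, 70 mm from the next one
- unit: blue terminal box, fixed to the bench, 110 mm (x) x 230 mm (y) x 56 mm high without covers; origin at the centre of its underside; carries the three bolts (28 mm in front of the hinge line, 17 mm beyond the origin in x, 70 mm apart in y), covers and knobs; a meter and switch on its robot-side face
- handset_mid (a point): bystander: middle of a cream telephone handset lying on the bench, 216 mm long (x), 52 mm wide, 44 mm high; the point is 25 mm above its underside
- screwdriver_grip (a point): bystander: handle of a screwdriver lying on the bench, 170 mm long along x, tip to +x
- jar_mid (a point): bystander: centre of a small glass jar with a steel lid, 56 mm across, 55 mm tall, standing beyond the box

How it is judged:
By the outcome, as a careful person would: the job done as asked, in the order asked, and still so for the second after the job is handed in, while the arm keeps its last pose, push and grip.
It also fails if it takes over 51 s, if anything falls off the work surface, if the arm or the gripper's body presses on something with over 40 N, if the wrist force passes 120 N, or if a joint passes its speed limit or range.

## Robot

A 6-joint arm with a two-finger parallel gripper is mounted at the origin on the work surface. World frame = base frame: x ahead of the robot, y to its left, z up, the work surface at z = 0. Lengths are in m, angles in rad, forces in N, time in s.
With the tool pointing down it reaches from about 0.35 to 0.85 m from the base axis. Payload 8.1 kg.
Tool frame: the origin (TCP) lies midway between the tips of the shut fingers; the grasp point (between the pads) lies 19 mm behind it; z points along the fingers, y is the line along which they close (so a half turn about z gives the same grasp; the last joint's range is limited). The gripper opens to 93 mm and grips with 3 to 60 N. Pads are 15 mm wide; open, the fingers measure 128 mm over their backs; the gripper's body (75 mm by 188 mm) begins 65 mm behind the grasp point.
Start: joints at [-1.215, 0.13, 1.488, -0, 1.523, -0.085], TCP at [0.256, -0.543, 0.219] pointing down, gripper open.
Joint ranges: [-2.96, 2.96], [-0.89, 2.26], [0.02, 2.5], [-1.34, 4.48], [0, 2.73], [-2.66, 2.66]. Speed limits (rad/s): [2.39, 2.39, 2.79, 3.14, 3.14, 3.14].

## Interface

Orientations are given as a rotation vector (axis times angle).
In Python, from plant import robot, cams gives the robot as it stands. The module is installed in compiled form; this text tells all that it offers.
- The arm moves only by the tool play_rows, never from a script. Its arguments are lists of equal length, an entry for each row: "slide": the shift along the tool's x, y, z scaled (see below), a list of three; "twist": the turn, a rotation vector about the tool's x, y, z scaled (see below), a list of three. A call has exactly 8 rows; each row shifts and turns the commanded pose from where the row before left it, along the tool's axes as they then stand; what a row does not reach is not made up. The controller multiplies each number of a shift by 25 cm and each number of a turn by 60 degrees. A row lasts 1/10 s, in which the tool goes at most 50 mm and 8.59 degrees, less where a joint would pass 70% of its speed; a pose out of reach is approached as far as the arm can. A call with a number of a shift or a turn outside -1 to 1 is refused whole. A call with a gripper value outside its range is refused whole. "fingers" is the closure, from -1 (fully open) to 1 (shut), set as the call begins (left out, the last holds). The fingers move at their own pace and stop on an object; "force" is the grip in N (left out, the last holds). Time passes only in rows, so rows that do not move let the fingers close, or fill a call up. It gives the time, the measured TCP pose, the force, the opening and the grip force at its end, in the units of the state.
- robot.read_state(): the state, without advancing time (a new reading comes with each control period).
- cams.read_camera(name): name is "side" or "top" or "wrist"; returns (picture, depth): 480x640x3 uint8, red, green, blue; 480x640 float32, m along the optical axis (not along the pixel's ray), 0 where there is no reading.
- cams.get_calibration(name): a dict with "fx", "fy", "cx", "cy" (pixels), "k1" (the pictures are not rectified: a ray, as slopes to the right and down, at radius r is drawn at 1 + k1 r^2 times it, then the intrinsics apply), "world_from_camera" (4x4, takes a point from camera to world coordinates). Camera axes: x right, y down, z forward; pixel columns grow to the right and rows downward; lengths in m; the calibration is good to about 2 mm. A picture is of the moment at which its call begins: read the wrist's pose just before it. get_calibration takes no time and is no camera call; for the wrist camera it gives the pose at the moment of the call.
- robot.close_job(): hands the job in; it is judged then, once.
The state is a dict: "t": time; "q": joint angles; "dq": joint speeds; "joint_torque": joint torques, N m; "tool_pos": TCP position; "orientation": TCP orientation; "force": force on the tool from outside, world axes, zero at the start; "wrist_torque": the same for the moment, N m; "opening": finger opening in m; "gripper_force": force on a finger pad.
Only numpy, scipy, OpenCV 4.12 (cv2) and the standard library are available. Lean on these libraries where they do the work, as an engineer would, in place of code of your own. Each camera call takes 0.05 s, during which the arm holds its last target. There are 200 camera calls.

## Working session

There is one attempt and no reset: what is moved stays moved. The work goes in short steps, Python scripts to look and compute and a tool call to move; the robot and the scene stay as the last step left them, time stands still between calls to the robot, and variables do not carry over. Pictures are saved under pics/ and viewed, at most 10 in all, crops included, and the job is handed in when it is done.

Besides the shell and the picture viewer there is one more tool, called after "Emit:" as name(argument=value, ...), one argument or row to a line, values as JSON. play_rows: Moves the arm, as the interface text tells. Shifts and turns lie within -1 to 1; 1 stands for 25 cm of shift or 60 degrees of turn. Its arguments: {"type":"object","properties":{"slide":{"type":"array"},"twist":{"type":"array"},"fingers":{"type":"number"},"force":{"type":"number"}},"required":["slide","twist"]}

```bash
mkdir -p pics; cat > h.py <<'E'
import numpy as np, cv2
from plant import robot, cams
from scipy.spatial.transform import Rotation as R
def cast(c,uv,z):
    "pixels -> world points on plane at height z"
    K=np.array([[c['fx'],0,c['cx']],[0,c['fy'],c['cy']],[0,0,1.]])
    s=(np.array(uv,float).reshape(-1,2)-[c['cx'],c['cy']])/[c['fx'],c['fy']]
    u=s.copy()
    for _ in range(20): u=s/(1+c['k1']*(u**2).sum(1,keepdims=True))
    T=np.array(c['world_from_camera']); d=np.c_[u,np.ones(len(u))]@T[:3,:3].T
    return T[:3,3]+d*((z-T[2,3])/d[:,2])[:,None]
def save(n,img): cv2.imwrite('pics/'+n,img[:,:,::-1])
E
python3 - <<'E'
from h import *
s=robot.read_state(); print({k:np.round(v,3) for k,v in s.items()})
for n in('side','top'):
    im,d=cams.read_camera(n); save(n+'0.png',im); np.savez(n+'0.npz',im=im,d=d)
    c=cams.get_calibration(n); print(n,c)
E
```

```text
{'t': np.float64(0.0), 'q': array([-1.215,  0.131,  1.489,  0.   ,  1.523, -0.085]), 'dq': array([-0.   ,  0.001, -0.001, -0.001,  0.001,  0.002]), 'joint_torque': array([ 3.0000e-03, -5.5985e+01, -4.9175e+01,  7.7000e-02,  3.6000e-02,
       -0.0000e+00]), 'tool_pos': array([ 0.256, -0.542,  0.218]), 'orientation': array([-3.064, -0.686,  0.   ]), 'force': array([-0.16 , -0.403, -0.056]), 'wrist_torque': array([ 0.011, -0.08 ,  0.052]), 'gripper_force': np.float64(0.0), 'opening': np.float64(0.093)}
side {'fx': 482.0959542474482, 'fy': 482.0959542474482, 'cx': 314.0879486804376, 'cy': 239.22301043995537, 'k1': -0.12935328322475176, 'world_from_camera': array([[-0.90497524, -0.19705311,  0.37708074,  0.27106642],
       [-0.42477907,  0.46874092, -0.77449641,  0.68383213],
       [-0.02413624, -0.86107608, -0.50790296,  0.51246471],
       [ 0.        ,  0.        ,  0.        ,  1.        ]])}
top {'fx': 454.44469059787235, 'fy': 454.44469059787235, 'cx': 319.36044375470175, 'cy': 234.10685174568493, 'k1': 0.0006743325384072589, 'world_from_camera': array([[ 0.00284482, -0.9887662 ,  0.14944336,  0.49627334],
       [-0.99990297, -0.00485048, -0.0130581 ,  0.03088774],
       [ 0.01363628, -0.14939171, -0.98868406,  0.78097297],
       [ 0.        ,  0.        ,  0.        ,  1.        ]])}
```

View pics/top0.png

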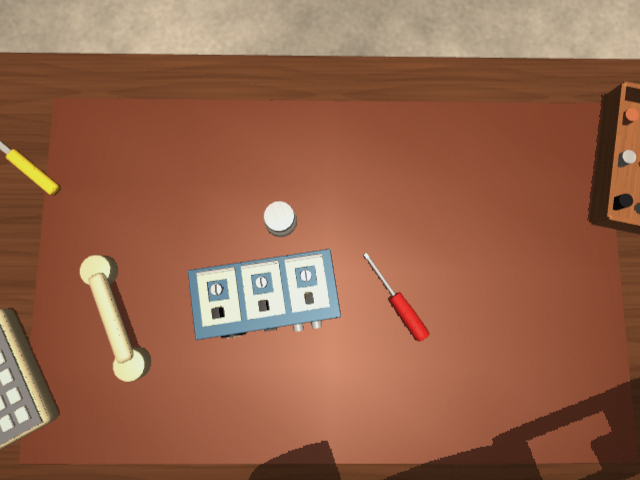

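View pics/side0.png

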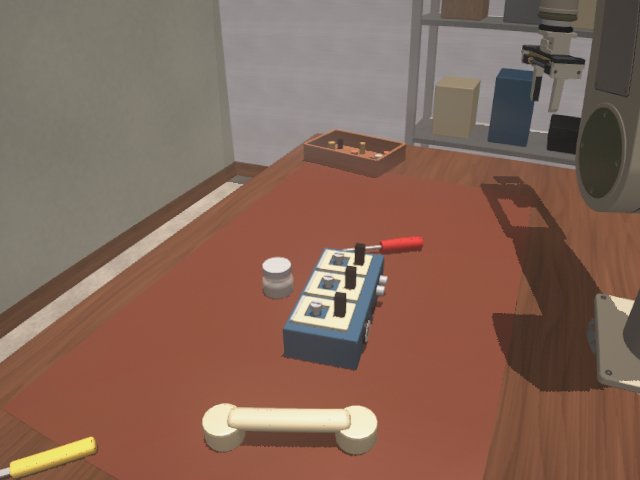

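The top view shows the box with bolts near (216,290), (262,283), (306,276) and black knobs near (218,312), (264,305), (309,298). The handset is to the left, the jar beyond the box and the screwdriver to the right. The side view shows the same layout.

```bash
python3 - <<'E'
from h import *
f=np.load('top0.npz'); im=f['im']; c=cams.get_calibration('top')
hsv=cv2.cvtColor(im,cv2.COLOR_RGB2HSV)
blue=((hsv[...,0]>90)&(hsv[...,0]<125)&(hsv[...,1]>90)).astype(np.uint8)
P=[];Kn=[]
for (u,v),(ku,kv) in zip([(216,290),(262,283),(306,276)],[(218,312),(264,305),(309,298)]):
    w=np.zeros(blue.shape,np.uint8); w[v-9:v+10,u-9:u+10]=1
    m=((hsv[...,1]<60)&(hsv[...,2]>120)&(w>0)).astype(np.uint8)
    n,l,st,ce=cv2.connectedComponentsWithStats(m)
    ys,xs=np.nonzero(m); rr=np.hypot(xs-u,ys-v)<8
    (cx,cy),r=cv2.minEnclosingCircle(np.c_[xs,ys][rr].astype(np.float32))
    b=cast(c,[(cx,cy)],.075)[0]; P.append(b)
    w[:]=0; w[kv-9:kv+10,ku-9:ku+10]=1
    m=((hsv[...,2]<75)&(w>0)); ys,xs=np.nonzero(m)
    k=cast(c,[(xs.mean(),ys.mean())],.085)[0];Kn.append(k)
    print((cx,cy,r),b.round(4),'knob',xs.min(),xs.max(),ys.min(),ys.max(),k.round(4))
P=np.array(P);Kn=np.array(Kn)
d=P[0]-P[2]; print('len',np.hypot(*d[:2]),'yaw',np.degrees(np.arctan2(-d[0],d[1])),'P-K',(P-Kn)[:,:2])
big=max(cv2.findContours(cv2.morphologyEx(blue,cv2.MORPH_CLOSE,np.ones((25,25))),0,2)[0],key=cv2.contourArea)
r=cv2.minAreaRect(big); print(r); q=cast(c,cv2.boxPoints(r),.056); print(q.round(4))
save('crop0.png',cv2.resize(im[240:350,180:350],None,fx=4.5,fy=4.5,interpolation=cv2.INTER_NEAREST))
E
```

```text
(215.5, 288.9545593261719, 6.140659809112549) [0.5169 0.1811 0.075 ] knob 212 223 307 316 [0.4827 0.1711 0.085 ]
(260.5, 282.0, 6.18475866317749) [0.5278 0.1122 0.075 ] knob 266 268 300 309 [0.4931 0.1007 0.085 ]
(305.4200134277344, 275.0199890136719, 6.1853156089782715) [0.5388 0.043  0.075 ] knob 305 305 297 297 [0.5049 0.0432 0.085 ]
len 0.1398421840698465 yaw 9.00656774469766 P-K [[ 0.03421923  0.00995584]
 [ 0.03470668  0.01149207]
 [ 0.03386411 -0.00021827]]
((208.9217987060547, 299.725830078125), (64.98115539550781, 35.565277099609375), 83.54118347167969)
[[0.5481 0.2305 0.056 ]
 [0.5546 0.1747 0.056 ]
 [0.4539 0.1599 0.056 ]
 [0.4477 0.2145 0.056 ]]
```

View pics/crop0.png

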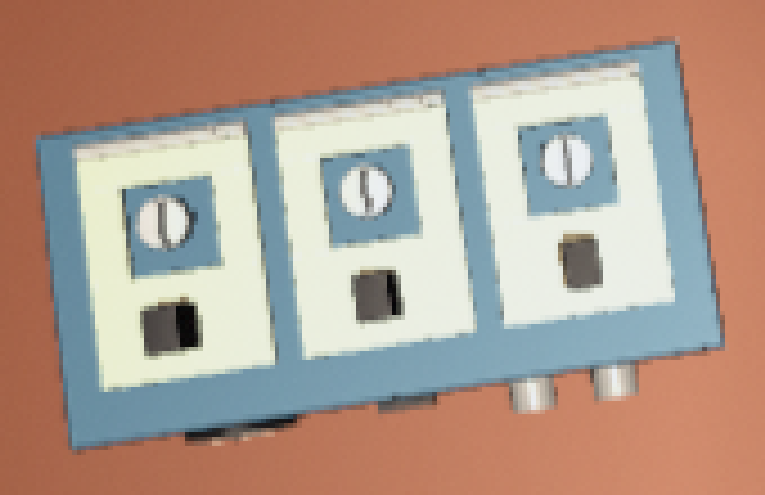

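The crop shows the three slotted heads centred in their holes, with the knobs below. The bolts span 139.8 mm (140 expected) and the yaw is 9.0°. Start moving: close the fingers, turn to the box's yaw and travel to bolt 3.

Emit:
play_rows(
  slide=[
    [0,0,0],
    [0,0,0],
    [0.106,-0.152,0],
    [0.106,-0.152,0],
    [0.106,-0.152,0],
    [0.106,-0.152,0],
    [0.106,-0.152,0],
    [0.106,-0.152,0],
  ],
  twist=[
    [0,0,0.135],
    [0,0,0.135],
    [0,0,0],
    [0,0,0],
    [0,0,0],
    [0,0,0],
    [0,0,0],
    [0,0,0],
  ],
  fingers=1,
  force=20,
)

```text
t: 0.9
tool_pos: [0.3774, -0.2906, 0.2182]
orientation: [-3.131, -0.247, 0.0]
force: [1.3, -0.6, 0.2]
opening: 0.0338
gripper_force: 0.0
```

```bash
cat >> h.py <<'E'
Y=np.radians(9.0); BX=np.array([np.cos(Y),np.sin(Y),0]); BY=np.array([-np.sin(Y),np.cos(Y),0])
B={1:np.array([.5169,.1811,.075]),2:np.array([.5278,.1122,.075]),3:np.array([.5388,.0430,.075])}
RD=R.from_matrix(np.c_[BX,-BY,[0,0,-1]])
def need(p,Rt=RD):
    s=robot.read_state(); r=R.from_rotvec(s['orientation'])
    print('t',round(float(s['t']),2),'pos',np.round(s['tool_pos'],4),'F',np.round(s['force'],1),'open',round(float(s['opening']),4),'grip',round(float(s['gripper_force']),1))
    print('slide units',np.round(r.inv().apply(p-s['tool_pos'])/.25,4),'twist units',np.round((r.inv()*Rt).as_rotvec()/np.radians(60),4),'q',np.round(s['q'],2))
E
python3 -c "
from h import *
need(B[3]+[0,0,.1])"
```

```text
t 0.9 pos [ 0.3774 -0.2906  0.2182] F [ 1.3 -0.6  0.2] open 0.0338 grip 0.0
slide units [ 0.8473 -1.2163  0.1733] twist units [-0.0004  0.0002  0.0006] q [-0.76 -0.21  1.82  0.    1.53  0.65]
```

Emit:
play_rows(
  slide=[
    [0.106,-0.152,0],
    [0.106,-0.152,0],
    [0.106,-0.152,0],
    [0.106,-0.152,0.03],
    [0.106,-0.152,0.03],
    [0.106,-0.152,0.03],
    [0.106,-0.152,0.03],
    [0.106,-0.152,0.05],
  ],
  twist=[
    [0,0,0],
    [0,0,0],
    [0,0,0],
    [0,0,0],
    [0,0,0],
    [0,0,0],
    [0,0,0],
    [0,0,0],
  ],
)

```text
t: 1.7
tool_pos: [0.5395, 0.0431, 0.1762]
orientation: [3.132, 0.248, 0.002]
force: [-0.0, -0.5, -0.4]
opening: 0.0008
gripper_force: 0.0
```

```bash
python3 -c "
from h import *
need(B[3]+[0,0,.03])
c=cams.get_calibration('wrist')
im,d=cams.read_camera('wrist');save('w1.png',im);np.savez('w1.npz',im=im,d=d);need(B[3]); print(c)"
```

```text
t 1.7 pos [0.5395 0.0431 0.1762] F [-0.  -0.5 -0.4] open 0.0008 grip 0.0
slide units [-2.900e-03 -1.000e-04  2.849e-01] twist units [ 0.0002 -0.001   0.0011] q [-0.01 -0.01  1.71 -0.    1.44  1.4 ]
t 1.75 pos [0.5398 0.049  0.1731] F [-4.6  3.5 -2. ] open 0.0001 grip 0.0
slide units [-0.0073  0.0245  0.3921] twist units [-0.0037  0.0009  0.0037] q [-0.01  0.    1.71  0.    1.44  1.4 ]
{'fx': 408.3246627485004, 'fy': 408.3246627485004, 'cx': 320.5489565286933, 'cy': 244.04211434546855, 'k1': -0.09489203910126114, 'world_from_camera': array([[ 0.15849708, -0.95869723, -0.23617431,  0.60477507],
       [-0.98735869, -0.15359978, -0.03911428,  0.05362656],
       [ 0.00122243,  0.23938825, -0.97092315,  0.34205294],
       [ 0.        ,  0.        ,  0.        ,  1.        ]])}
```

View pics/w1.png

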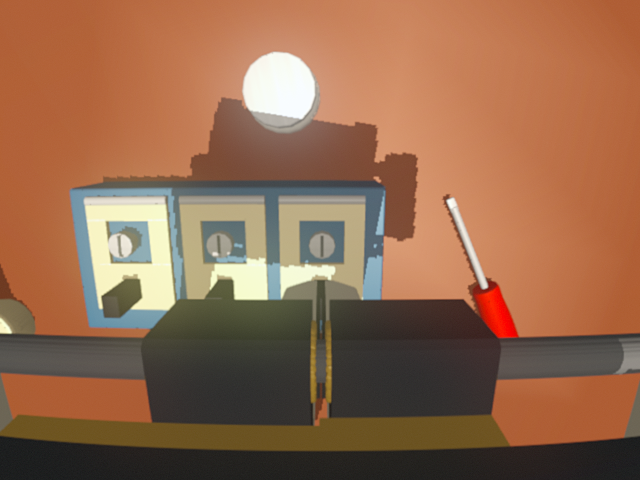

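The moving wrist view shows the bolts at (121,245), (219,244) and (322,245). Descend to a hover and settle, then re-measure.

Emit:
play_rows(
  slide=[
    [0,0,0.05],
    [0,0,0.07],
    [0,0,0.07],
    [0,0,0.05],
    [0,0,0.03],
    [0,0,0],
    [0,0,0],
    [0,0,0],
  ],
  twist=[
    [0,0,0],
    [0,0,0],
    [0,0,0],
    [0,0,0],
    [0,0,0],
    [0,0,0],
    [0,0,0],
    [0,0,0],
  ],
)

```text
t: 2.55
tool_pos: [0.5394, 0.0409, 0.1097]
orientation: [3.132, 0.248, 0.003]
force: [0.2, -0.3, -0.4]
opening: 0.0004
gripper_force: 0.0
```

```bash
python3 -c "
from h import *
need(B[3])
c=cams.get_calibration('wrist')
im,d=cams.read_camera('wrist');save('w2.png',im);np.savez('w2.npz',im=im,d=d);need(B[3])
for i in B: # predicted pixels
    T=c['world_from_camera'];p=np.linalg.inv(T)@np.r_[B[i],1];s=p[:2]/p[2];s=s*(1+c['k1']*(s@s));print(i,s*c['fx']+[c['cx'],c['cy']])"
```

```text
t 2.55 pos [0.5394 0.0409 0.1097] F [ 0.2 -0.3 -0.4] open 0.0004 grip 0.0
slide units [-0.0012 -0.0085  0.1388] twist units [ 0.0003 -0.0016  0.0007] q [-0.02  0.05  1.78  0.    1.31  1.39]
t 2.6 pos [0.5394 0.041  0.1097] F [ 0.5 -0.8 -0.1] open 0.0006 grip 0.0
slide units [-0.0014 -0.0083  0.1389] twist units [ 0.0003 -0.0017  0.0009] q [-0.02  0.05  1.78 -0.    1.31  1.39]
1 [ 56.77670864 274.39261984]
2 [181.78725972 275.5967054 ]
3 [316.04973942 276.04701717]
```

View pics/w2.png

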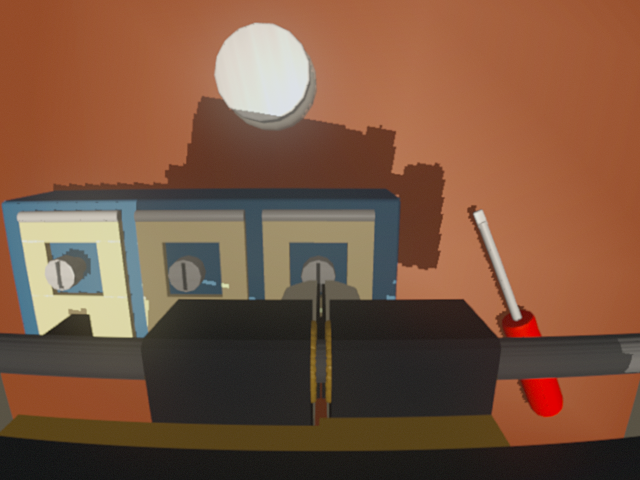

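The bolts show at (59,273), (185,274) and (318,272), within 3 px of prediction (about 1.5 mm). Press bolt 3.

Emit:
play_rows(
  slide=[
    [0,-0.006,0.05],
    [0,0,0.05],
    [0,0,0.02],
    [0,0,0.008],
    [0,0,0.008],
    [0,0,0.008],
    [0,0,0.008],
    [0,0,0],
  ],
  twist=[
    [0,0,0],
    [0,0,0],
    [0,0,0],
    [0,0,0],
    [0,0,0],
    [0,0,0],
    [0,0,0],
    [0,0,0],
  ],
)

```text
t: 3.4
tool_pos: [0.5388, 0.0426, 0.0726]
orientation: [3.132, 0.248, 0.001]
force: [-7.9, 0.3, 14.8]
opening: 0.0004
gripper_force: 7.6
```

```bash
python3 -c "
from h import *
need(B[3])"
```

```text
t 3.4 pos [0.5388 0.0426 0.0726] F [-7.9  0.3 14.8] open 0.0004 grip 7.6
slide units [ 0.0002 -0.0015 -0.0097] twist units [ 0.0002 -0.0006  0.001 ] q [-0.02  0.09  1.81 -0.    1.24  1.4 ]
```

Emit:
play_rows(
  slide=[
    [0,0,0.004],
    [0,0,0.002],
    [0,0,0],
    [0,0,0],
    [0,0,0],
    [0,0,0],
    [0,0,0],
    [0,0,0],
  ],
  twist=[
    [0,0,0],
    [0,0,0],
    [0,0,0],
    [0,0,0],
    [0,0,0],
    [0,0,0],
    [0,0,0],
    [0,0,0],
  ],
)

```text
t: 4.2
tool_pos: [0.539, 0.0427, 0.0724]
orientation: [3.132, 0.248, 0.002]
force: [-14.0, -0.4, 26.2]
opening: 0.0008
gripper_force: 13.1
```

Emit:
play_rows(
  slide=[
    [0,0,-0.06],
    [0,0,-0.06],
    [0,-0.05,0],
    [0,-0.09,0],
    [0,-0.09,0],
    [0,-0.05,0],
    [0,0,0],
    [0,0,0],
  ],
  twist=[
    [0,0,0],
    [0,0,0],
    [0,0,0],
    [0,0,0],
    [0,0,0],
    [0,0,0],
    [0,0,0],
    [0,0,0],
  ],
)

```text
t: 5.0
tool_pos: [0.5274, 0.1118, 0.099]
orientation: [3.131, 0.25, -0.0]
force: [0.3, 0.3, 0.1]
opening: 0.0002
gripper_force: 0.0
```

```bash
python3 -c "
from h import *
need(B[2])"
```

```text
t 5.0 pos [0.5274 0.1118 0.099 ] F [0.3 0.3 0.1] open 0.0002 grip 0.0
slide units [ 0.002  -0.0015  0.0958] twist units [0.0004 0.0001 0.0019] q [ 0.11  0.06  1.79 -0.    1.29  1.53]
```

Emit:
play_rows(
  slide=[
    [0,0,0.05],
    [0,0,0.03],
    [0,0,0.008],
    [0,0,0.008],
    [0,0,0.008],
    [0,0,0.008],
    [0,0,0.004],
    [0,0,0],
  ],
  twist=[
    [0,0,0],
    [0,0,0],
    [0,0,0],
    [0,0,0],
    [0,0,0],
    [0,0,0],
    [0,0,0],
    [0,0,0],
  ],
)

```text
t: 5.8
tool_pos: [0.5278, 0.1115, 0.0725]
orientation: [3.131, 0.248, 0.001]
force: [-11.5, -3.5, 19.6]
opening: 0.0009
gripper_force: 9.9
```

Emit:
play_rows(
  slide=[
    [0,0,0.004],
    [0,0,0],
    [0,0,0],
    [0,0,0],
    [0,0,0],
    [0,0,0],
    [0,0,0],
    [0,0,0],
  ],
  twist=[
    [0,0,0],
    [0,0,0],
    [0,0,0],
    [0,0,0],
    [0,0,0],
    [0,0,0],
    [0,0,0],
    [0,0,0],
  ],
)

```text
t: 6.6
tool_pos: [0.5279, 0.1115, 0.0724]
orientation: [3.131, 0.248, 0.001]
force: [-14.0, -4.1, 26.6]
opening: 0.0007
gripper_force: 13.5
```

Emit:
play_rows(
  slide=[
    [0,0,-0.06],
    [0,0,-0.06],
    [0,-0.05,0],
    [0,-0.09,0],
    [0,-0.09,0],
    [0,-0.05,0],
    [0,0,0],
    [0,0,0],
  ],
  twist=[
    [0,0,0],
    [0,0,0],
    [0,0,0],
    [0,0,0],
    [0,0,0],
    [0,0,0],
    [0,0,0],
    [0,0,0],
  ],
)

```text
t: 7.4
tool_pos: [0.5162, 0.1809, 0.0989]
orientation: [3.131, 0.25, -0.0]
force: [-1.0, 0.3, 0.5]
opening: 0.0005
gripper_force: 0.0
```

```bash
python3 -c "
from h import *
need(B[1])"
```

```text
t 7.4 pos [0.5162 0.1809 0.0989] F [-1.   0.3  0.5] open 0.0005 grip 0.0
slide units [ 0.0027 -0.0004  0.0955] twist units [0.0004 0.0003 0.002 ] q [ 0.24  0.08  1.77 -0.    1.3   1.66]
```

Bolts 2 and 3 are tight. Now bolt 1, which should be the loose one.

Emit:
play_rows(
  slide=[
    [0.002,0,0.05],
    [0,0,0.03],
    [0,0,0.008],
    [0,0,0.008],
    [0,0,0.008],
    [0,0,0.008],
    [0,0,0.004],
    [0,0,0],
  ],
  twist=[
    [0,0,0],
    [0,0,0],
    [0,0,0],
    [0,0,0],
    [0,0,0],
    [0,0,0],
    [0,0,0],
    [0,0,0],
  ],
)

```text
t: 8.2
tool_pos: [0.5171, 0.181, 0.0702]
orientation: [-3.132, -0.248, -0.001]
force: [-0.2, -0.7, 0.1]
opening: 0.0004
gripper_force: 0.0
```

Emit:
play_rows(
  slide=[
    [0,0,0.004],
    [0,0,0],
    [0,0,0],
    [0,0,0],
    [0,0,0],
    [0,0,0],
    [0,0,0],
    [0,0,0],
  ],
  twist=[
    [0,0,0],
    [0,0,0],
    [0,0,0],
    [0,0,0],
    [0,0,0],
    [0,0,0],
    [0,0,0],
    [0,0,0],
  ],
)

```text
t: 9.0
tool_pos: [0.517, 0.181, 0.0692]
orientation: [-3.132, -0.248, -0.0]
force: [1.0, -0.1, 1.1]
opening: 0.0002
gripper_force: 0.6
```

Emit:
play_rows(
  slide=[
    [0,0,0.004],
    [0,0,0.004],
    [0,0,0.004],
    [0,0,0.004],
    [0,0,0.003],
    [0,0,0],
    [0,0,0],
    [0,0,0],
  ],
  twist=[
    [0,0,0],
    [0,0,0],
    [0,0,0],
    [0,0,0],
    [0,0,0],
    [0,0,0],
    [0,0,0],
    [0,0,0],
  ],
)

```text
t: 9.8
tool_pos: [0.5174, 0.1811, 0.067]
orientation: [-3.132, -0.248, -0.002]
force: [-8.5, -1.8, 23.5]
opening: 0.0005
gripper_force: 11.3
```

Bolt 1 is loose: it stopped at 8 mm with 23 N. Lift, open the fingers partway and move over knob 1.

Emit:
play_rows(
  slide=[
    [0,0,-0.06],
    [0,0,-0.09],
    [0,0,-0.09],
    [-0.04,0,0],
    [-0.06,0,0],
    [-0.044,0,0],
    [0,0,0],
    [0,0,0],
  ],
  twist=[
    [0,0,0],
    [0,0,0],
    [0,0,0],
    [0,0,0],
    [0,0,0],
    [0,0,0],
    [0,0,0],
    [0,0,0],
  ],
  fingers=0.1,
)

```text
t: 10.6
tool_pos: [0.481, 0.1752, 0.1239]
orientation: [3.132, 0.248, -0.001]
force: [-0.9, 0.3, 0.2]
opening: 0.042
gripper_force: 0.0
```

```bash
python3 -c "
from h import *
K=B[1]-.036*BX; K[2]=.067
need(K)
im,d=cams.read_camera('top');im2,_=cams.read_camera('wrist')
save('c2.png',np.hstack([cv2.resize(im[220:380,160:373],(400,300),interpolation=0),cv2.resize(im2,(400,300))]))"
```

```text
t 10.6 pos [0.481  0.1752 0.1239] F [-0.9  0.3  0.2] open 0.042 grip 0.0
slide units [ 0.0017 -0.0009  0.2277] twist units [0.0001 0.0003 0.0011] q [ 0.25 -0.04  1.84 -0.    1.34  1.66]
```

View pics/c2.png

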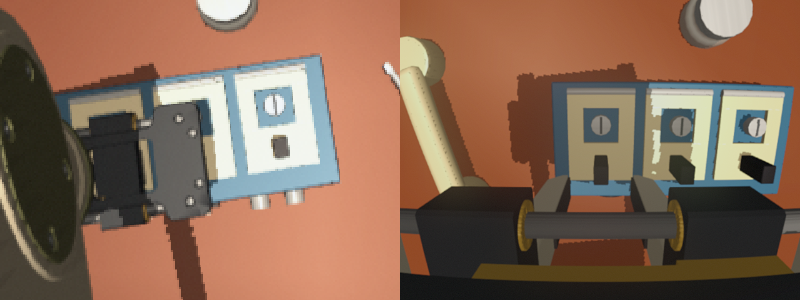

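The wrist half shows knob 1 at about (600,168), midway between the two fingers. Descend and close.

Emit:
play_rows(
  slide=[
    [0,0,0.05],
    [0,0,0.06],
    [0,0,0.06],
    [0,0,0.04],
    [0,0,0.014],
    [0,0,0],
    [0,0,0],
    [0,0,0],
  ],
  twist=[
    [0,0,0],
    [0,0,0],
    [0,0,0],
    [0,0,0],
    [0,0,0],
    [0,0,0],
    [0,0,0],
    [0,0,0],
  ],
)

```text
t: 11.5
tool_pos: [0.482, 0.1754, 0.0692]
orientation: [-3.132, -0.248, -0.002]
force: [-0.4, 0.3, 0.5]
opening: 0.042
gripper_force: 0.0
```

Emit:
play_rows(
  slide=[
    [0,0,0],
    [0,0,0],
    [0,0,0],
    [0,0,0],
    [0,0,0],
    [0,0,0],
    [0,0,0],
    [0,0,0],
  ],
  twist=[
    [0,0,0],
    [0,0,0],
    [0,0,0],
    [0,0,0],
    [0,0,0],
    [0,0,0],
    [0,0,0],
    [0,0,0],
  ],
  fingers=1,
  force=30,
)

```text
t: 12.3
tool_pos: [0.4814, 0.175, 0.0684]
orientation: [3.131, 0.248, -0.0]
force: [-0.4, -4.9, 1.8]
opening: 0.0119
gripper_force: 30.0
```

```bash
cat > arc.py <<'E'
from h import *
s=robot.read_state(); p=np.array(s['tool_pos']); r0=R.from_rotvec(s['orientation'])
h=B[1]+.028*BX; h[2]=.0585
print('tcp rel hinge (box)',(p-h)@np.c_[BX,BY,[0,0,1]])
N=16; rp=r0; pp=p; step=np.radians(56)/N
q=R.from_rotvec(BY*step)
for i in range(N):
    pn=h+q.apply(pp-h); rn=q*rp
    print(i,np.round(rp.inv().apply(pn-pp)/.25,4),np.round((rp.inv()*rn).as_rotvec()/np.radians(60),4)); pp,rp=pn,rn
need(p)
E
python3 arc.py
```

```text
tcp rel hinge (box) [-0.06403925 -0.00049598  0.00992484]
0 [ 0.0029  0.     -0.0156] [ 0.0001 -0.0583 -0.    ]
1 [ 0.0029  0.     -0.0156] [ 0.0001 -0.0583 -0.    ]
2 [ 0.0029  0.     -0.0156] [ 0.0001 -0.0583 -0.    ]
3 [ 0.0029  0.     -0.0156] [ 0.0001 -0.0583 -0.    ]
4 [ 0.0029  0.     -0.0156] [ 0.0001 -0.0583 -0.    ]
5 [ 0.0029  0.     -0.0156] [ 0.0001 -0.0583 -0.    ]
6 [ 0.0029  0.     -0.0156] [ 0.0001 -0.0583 -0.    ]
7 [ 0.0029  0.     -0.0156] [ 0.0001 -0.0583 -0.    ]
8 [ 0.0029  0.     -0.0156] [ 0.0001 -0.0583 -0.    ]
9 [ 0.0029  0.     -0.0156] [ 0.0001 -0.0583 -0.    ]
10 [ 0.0029  0.     -0.0156] [ 0.0001 -0.0583 -0.    ]
11 [ 0.0029  0.     -0.0156] [ 0.0001 -0.0583 -0.    ]
12 [ 0.0029  0.     -0.0156] [ 0.0001 -0.0583 -0.    ]
13 [ 0.0029  0.     -0.0156] [ 0.0001 -0.0583 -0.    ]
14 [ 0.0029  0.     -0.0156] [ 0.0001 -0.0583 -0.    ]
15 [ 0.0029  0.     -0.0156] [ 0.0001 -0.0583 -0.    ]
t 12.3 pos [0.4814 0.175  0.0684] F [-0.4 -4.9  1.8] open 0.0119 grip 30.0
slide units [0. 0. 0.] twist units [0.0004 0.0001 0.0008] q [ 0.25  0.02  1.89 -0.    1.23  1.66]
```

Emit:
play_rows(
  slide=[
    [0.0015,0,-0.0078],
    [0.0015,0,-0.0078],
    [0.0015,0,-0.0078],
    [0.0015,0,-0.0078],
    [0.0015,0,-0.0078],
    [0.0015,0,-0.0078],
    [0.0015,0,-0.0078],
    [0.0015,0,-0.0078],
  ],
  twist=[
    [0,-0.029,0],
    [0,-0.029,0],
    [0,-0.029,0],
    [0,-0.029,0],
    [0,-0.029,0],
    [0,-0.029,0],
    [0,-0.029,0],
    [0,-0.029,0],
  ],
)

```text
t: 13.1
tool_pos: [0.4857, 0.1756, 0.0836]
orientation: [3.089, 0.244, -0.38]
force: [-1.1, -4.3, 1.5]
opening: 0.0117
gripper_force: 30.0
```

```bash
python3 arc.py | grep -v '^[2-9] \|^1[0-9]'
```

```text
tcp rel hinge (box) [-0.05970172 -0.00051217  0.02508963]
0 [ 0.0029  0.     -0.0156] [ 0.     -0.0583 -0.    ]
1 [ 0.0029  0.     -0.0156] [ 0.     -0.0583 -0.    ]
t 13.1 pos [0.4857 0.1756 0.0836] F [-1.1 -4.3  1.5] open 0.0117 grip 30.0
slide units [0. 0. 0.] twist units [0.0006 0.234  0.0008] q [0.23 0.26 1.62 0.02 1.51 1.64]
```

Emit:
play_rows(
  slide=[
    [0.0029,0,-0.0156],
    [0.0029,0,-0.0156],
    [0.0029,0,-0.0156],
    [0.0029,0,-0.0156],
    [0.0029,0,-0.0156],
    [0.0029,0,-0.0156],
    [0.0015,0,-0.0078],
    [0.0015,0,-0.0078],
  ],
  twist=[
    [0,-0.0583,0],
    [0,-0.0583,0],
    [0,-0.0583,0],
    [0,-0.0583,0],
    [0,-0.0583,0],
    [0,-0.0583,0],
    [0,-0.029,0],
    [0,-0.029,0],
  ],
)

```text
t: 13.9
tool_pos: [0.5013, 0.1781, 0.106]
orientation: [2.908, 0.23, -1.018]
force: [-2.3, -3.7, 2.9]
opening: 0.0117
gripper_force: 30.0
```

```bash
python3 arc.py | grep -v '^[2-9] \|^1[0-9]'
```

```text
tcp rel hinge (box) [-0.04389855 -0.00050127  0.04750145]
0 [ 0.0029  0.     -0.0155] [ 0.     -0.0583 -0.0001]
1 [ 0.0029  0.     -0.0155] [ 0.     -0.0583 -0.0001]
t 13.9 pos [0.5013 0.1781 0.106 ] F [-2.3 -3.7  2.9] open 0.0117 grip 30.0
slide units [0. 0. 0.] twist units [7.00e-04 6.43e-01 6.00e-04] q [0.22 0.71 1.11 0.04 1.99 1.64]
```

Emit:
play_rows(
  slide=[
    [0.0029,0,-0.0156],
    [0.0029,0,-0.0156],
    [0.0029,0,-0.0156],
    [0.0029,0,-0.0156],
    [0.0029,0,-0.0156],
    [0.0015,0,-0.0078],
    [0,0,0],
    [0,0,0],
  ],
  twist=[
    [0,-0.0583,0],
    [0,-0.0583,0],
    [0,-0.0583,0],
    [0,-0.0583,0],
    [0,-0.0583,0],
    [0,-0.029,0],
    [0,0,0],
    [0,0,0],
  ],
)

```text
t: 14.7
tool_pos: [0.519, 0.1809, 0.1175]
orientation: [2.677, 0.211, -1.478]
force: [-4.8, -6.4, 2.1]
opening: 0.0118
gripper_force: 30.0
```

```bash
python3 arc.py | grep -v '^[2-9] \|^1[0-9]'; python3 -c "
from h import *
im,_=cams.read_camera('side');im2,_=cams.read_camera('top')
save('e.png',np.hstack([cv2.resize(im[180:460,190:470],(400,400)),cv2.resize(im2[180:400,170:390],(400,400))]))"
```

```text
tcp rel hinge (box) [-0.02593914 -0.00049985  0.05903755]
0 [ 0.0028  0.     -0.0155] [ 0.     -0.0583 -0.0001]
1 [ 0.0028  0.     -0.0155] [ 0.     -0.0583 -0.0001]
t 14.7 pos [0.519  0.1809 0.1175] F [-4.8 -6.4  2.1] open 0.0118 grip 30.0
slide units [0. 0. 0.] twist units [7.000e-04 9.635e-01 5.000e-04] q [0.21 1.12 0.64 0.07 2.39 1.65]
```

View pics/e.png

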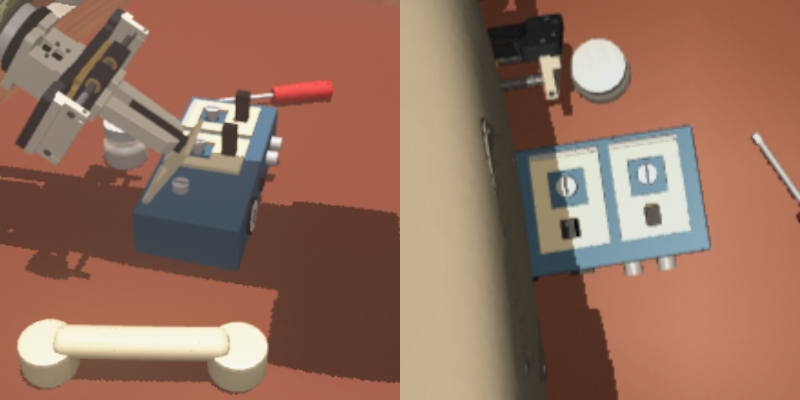

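The side half shows cover 1 tilted steeply up (about 58°) in the fingers near (185,150), with its bolt exposed at (180,185). The other two covers are shut. The handset, screwdriver and jar are untouched.

```bash
python3 -c "
from h import *
print(robot.close_job())"
```

```text
the job is handed in; nothing more can be done
None
```

I tapped all three bolts: bolt 1 (left end) is the loose one, sinking 8 mm, and bolts 2 and 3 are tight. The fingers hold its cover open at about 58°, the other two covers are shut, the handset, screwdriver and jar look undisturbed, and the job is handed in at about 15 s.

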